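# Turn a sample series round: rack to rack in reverse order

### The arm

A 6-joint arm with a two-finger parallel gripper is mounted at the origin on a cart in front of the work surface, level with it; the furniture and walls round the work are solid. World frame = base frame: x ahead of the robot, y to its left, z up, the work surface at z = 0. Lengths are in m, angles in rad, forces in N, time in s.
With the tool pointing down it reaches from about 0.3 to 0.875 m from the base axis. Payload 6.4 kg.
Tool frame: the origin (TCP) lies between the finger pads; the fingertips stand 14 mm ahead of it and the grasp point (between the pads) lies 5 mm behind it; z points along the fingers, y is the line along which they close (so a half turn about z gives the same grasp; the last joint's range is limited). The gripper opens to 88 mm and grips with 3 to 60 N. Pads are 18 mm wide; open, the fingers measure 123 mm over their backs; the gripper's body (75 mm by 187 mm) begins 45 mm behind the grasp point.
Start: joints at [-0.206, 0.181, 1.607, -0, 1.354, -0.206], TCP at [0.575, 0, 0.253] pointing down, gripper open.
Joint ranges: [-2.99, 2.99], [-0.89, 2.07], [0.3, 2.58], [-1.14, 4.28], [0, 2.63], [-3.12, 3.12]. Speed limits (rad/s): [2.57, 2.57, 3.01, 3.14, 3.14, 3.14].

### API

Orientations are given as a 3x3 rotation matrix whose columns are the frame's x, y, z axes.
In Python, from station import read_state, read_camera, ticket, spot_in, pinpoint gives the robot as it stands. The module is installed in compiled form; this text tells all that it offers.
- The arm moves only by the shell command python3 -m jog 'ROWS' [OPENING] [FORCE]. ROWS is JSON, a list of rows, each an object with "translation": the shift along the tool's x, y, z in mm, a list of three; "turn": the turn about the tool's z in rad. A call has 1 to 20 rows; each row is the pose to reach, as a shift and turn from the pose commanded when the call began, along the tool's axes at that moment; what a row does not reach only later rows make up. A row lasts 1/10 s, in which the tool goes at most 50 mm and 8.59 degrees, less where a joint would pass 70% of its speed; a pose out of reach is approached as far as the arm can. A call with a gripper value outside its range is refused whole. OPENING is the finger opening in mm, from 0 to 88.1, set as the call begins (- or left out, the last holds). The fingers move at their own pace and stop on an object; FORCE is the grip in N (left out, the last holds). Time passes only in rows, so rows that repeat a pose let the fingers close. It gives the time, the measured TCP pose, the force, the opening and the grip force at its end, in the units of the state.
- read_state(): the state, without advancing time (a new reading comes with each control period).
- read_camera(name): name is "scene" or "side" or "wrist"; returns a dict with "color" (480x640x3 uint8, red, green, blue), "depth" (480x640 float32, m along the optical axis (not along the pixel's ray), 0 where there is no reading), "mtx" (3x3 intrinsics, pixels), "k1" (the pictures are not rectified: a ray, as slopes to the right and down, at radius r is drawn at 1 + k1 r^2 times it, then the intrinsics apply), "R" (3x3) and "t" (3): a world point X has camera coordinates R X + t. Camera axes: x right, y down, z forward; pixel columns grow to the right and rows downward; lengths in m; the calibration is good to about 2 mm. A picture is of the moment at which its call begins.
- ticket.close_job(): hands the job in; it is judged then, once.
Trained networks look in a picture, given as the dict that the camera call returned (one of the last four; its "shot" number tells which), for a name from the list of things; names that differ only in an ending like _2 or _b are one class to them, and where a whole thing is asked for, a point or a joint stands for the part that bears it (a point fixed in the world has none). Each returns a list of dicts, best first, with "p" (0 to 1); they miss things now and then, are a little off and sometimes report something else, mostly with a low value. They report only what shows in the picture. A call takes as long as a camera call. They do not tell look-alikes from the thing itself.
- spot_in(picture, name): "point" ([row, column] in pixels, amid what is visible of it).
- pinpoint(picture, name): "point" ([row, column] in pixels: a listed point, or the origin of a listed thing).
The state is a dict: "t": time; "joints": joint angles; "qvel": joint speeds; "joint_torque": joint torques, N m; "eef_pos": TCP position; "tool_rot": TCP orientation; "contact_force": force on the tool from outside, world axes, zero at the start; "wrist_torque": the same for the moment, N m; "width": finger opening in m; "grasp_force": force on a finger pad.
Only numpy, scipy, OpenCV 4.12 (cv2) and the standard library are available. Lean on these libraries where they do the work, as an engineer would, in place of code of your own. Each camera call takes 0.05 s, during which the arm holds its last target. There are 200 camera calls.

### The job

The sample series has to be run backwards next, so move the four bottles from the grey rack to the empty white rack in reverse order, one to each seat: the bottle nearest the grey rack's yellow end goes into the white rack's seat farthest from its yellow end, and so on along the row, until the one farthest from the grey rack's yellow end stands next to the white rack's yellow end. Stand each one upright and gently within its round seat and let go of it, without tipping or dropping any; leave the tape, the beaker and the tin where they are.

Things in the scene. Friction and masses are not known exactly. Their poses are not given: they have to be found in the camera images.
- rack_full: The grey rack, holding the four bottles at the start. In mm: 60 wide (x), y from -114 to +122, 12 high; four round seats along y at y = -78, -26, +26, +78 (x = 0), each 44 across, sunk 2, floors 10 above the worktop; a bright yellow bar, 16 high, marks the +y end. Fixed. Origin: centre of its underside on the worktop; z up. Stands turned any way round.
- rack_empty: The white rack, empty at the start. In mm: 60 wide (x), y from -114 to +122, 12 high; four round seats along y at y = -78, -26, +26, +78 (x = 0), each 44 across, sunk 2, floors 10 above the worktop; a bright yellow bar, 16 high, marks the +y end. Fixed. Origin: centre of its underside on the worktop; z up. Stands turned any way round.
- white_mid (a point): A point on the upright axis of a glass sample vial with a white screw cap, 52 tall, body 23 wide up to 44 mm, cap 20 wide (mm). The point lies 26 mm above its underside, half-way up. Light (under 0.15 kg), round, loose; its z axis points up when it stands. It starts upright in one seat of the grey rack, on the white disc.
- black_mid (a point): A point on the upright axis of a glass sample vial with a black screw cap, 60 tall, body 27 wide up to 50 mm, cap 23 wide (mm). The point lies 30 mm above its underside, half-way up. Light (under 0.15 kg), round, loose; its z axis points up when it stands. It starts upright in one seat of the grey rack, on the black disc.
- blue_mid (a point): A point on the upright axis of a glass sample vial with a blue screw cap, 46 tall, body 25 wide up to 37 mm, cap 21 wide (mm). The point lies 23 mm above its underside, half-way up. Light (under 0.15 kg), round, loose; its z axis points up when it stands. It starts upright in one seat of the grey rack, on the blue disc.
- red_mid (a point): A point on the upright axis of an amber glass dropper bottle with a red rubber teat and black collar, 78 tall in all; its body is 28 wide and 48 high, the rounded shoulder included (mm). The point lies in its glass body, 30 mm above its underside. Light (under 0.15 kg), round, loose; its z axis points up when it stands. It starts upright in one seat of the grey rack, on the red disc.
- disc_white: A white disc, 41 mm across and 1 mm thick, fixed in the seat of the grey rack where the bottle with the white cap stands at the start, its rim showing round the bottle. It stays there and shows which seat that bottle came from. Origin: centre of its underside.
- disc_black: A black disc, 41 mm across and 1 mm thick, fixed in the seat of the grey rack where the bottle with the black cap stands at the start, its rim showing round the bottle. It stays there and shows which seat that bottle came from. Origin: centre of its underside.
- disc_blue: A blue disc, 41 mm across and 1 mm thick, fixed in the seat of the grey rack where the bottle with the blue cap stands at the start, its rim showing round the bottle. It stays there and shows which seat that bottle came from. Origin: centre of its underside.
- disc_red: A red disc, 41 mm across and 1 mm thick, fixed in the seat of the grey rack where the bottle with the red teat stands at the start, its rim showing round the bottle. It stays there and shows which seat that bottle came from. Origin: centre of its underside.
- tape: A roll of brown adhesive tape lying flat, 92x108x19 mm, loose, standing behind the racks; not part of the job. Origin: centre of its underside. It lies just left of a wall shelf above the back right of the worktop (underside at z = 0.54 m, over x > 0.64 m and y < -0.155 m), which tall parts of an arm must keep clear of.
- glass_beaker: A small clear beaker, 55x58x70 mm, loose, standing behind the racks; not part of the job. Origin: centre of its underside.
- tin: A round white specimen tin, 68 mm across, 25 high, loose, standing behind the racks; not part of the job. Origin: centre of its underside.
Mind the look-alikes: they are no part of the job. Leave any green or red look-alike of the part that bears blue_mid alone. Leave any green look-alike of the part that bears black_mid alone.

How it is judged:
At the end, for the whole second after the job is handed in: All four bottles stand upright (within 0.12 rad), at rest on the floors of the white rack's seats (height within 5 mm), each within 12 mm of the seat's centre along the rack and across it, in the order, counted from each rack's yellow end, reverse to that in which they stood in the grey rack (((y of disc_white in the frame of rack_full between -0.088 and -0.068 m and y of white_mid in the frame of rack_empty between 0.066 and 0.09 m) or (y of disc_white in the frame of rack_full between -0.036 and -0.016 m and y of white_mid in the frame of rack_empty between 0.014 and 0.038 m) or (y of disc_white in the frame of rack_full between 0.016 and 0.036 m and y of white_mid in the frame of rack_empty between -0.038 and -0.014 m) or (y of disc_white in the frame of rack_full between 0.068 and 0.088 m and y of white_mid in the frame of rack_empty between -0.09 and -0.066 m)) and x of white_mid in the frame of rack_empty between -0.012 and 0.012 m and z of white_mid in the frame of rack_empty between 0.031 and 0.041 m and angle between each of white_mid, black_mid, blue_mid, red_mid's own z axis and vertical below 0.12 rad and linear speed of each of bottle_white, bottle_black, bottle_blue, bottle_red below 0.02 m/s and ((y of disc_black in the frame of rack_full between -0.088 and -0.068 m and y of black_mid in the frame of rack_empty between 0.066 and 0.09 m) or (y of disc_black in the frame of rack_full between -0.036 and -0.016 m and y of black_mid in the frame of rack_empty between 0.014 and 0.038 m) or (y of disc_black in the frame of rack_full between 0.016 and 0.036 m and y of black_mid in the frame of rack_empty between -0.038 and -0.014 m) or (y of disc_black in the frame of rack_full between 0.068 and 0.088 m and y of black_mid in the frame of rack_empty between -0.09 and -0.066 m)) and x of black_mid in the frame of rack_empty between -0.012 and 0.012 m and z of black_mid in the frame of rack_empty between 0.035 and 0.045 m and ((y of disc_blue in the frame of rack_full between -0.088 and -0.068 m and y of blue_mid in the frame of rack_empty between 0.066 and 0.09 m) or (y of disc_blue in the frame of rack_full between -0.036 and -0.016 m and y of blue_mid in the frame of rack_empty between 0.014 and 0.038 m) or (y of disc_blue in the frame of rack_full between 0.016 and 0.036 m and y of blue_mid in the frame of rack_empty between -0.038 and -0.014 m) or (y of disc_blue in the frame of rack_full between 0.068 and 0.088 m and y of blue_mid in the frame of rack_empty between -0.09 and -0.066 m)) and x of blue_mid in the frame of rack_empty between -0.012 and 0.012 m and z of blue_mid in the frame of rack_empty between 0.028 and 0.038 m and ((y of disc_red in the frame of rack_full between -0.088 and -0.068 m and y of red_mid in the frame of rack_empty between 0.066 and 0.09 m) or (y of disc_red in the frame of rack_full between -0.036 and -0.016 m and y of red_mid in the frame of rack_empty between 0.014 and 0.038 m) or (y of disc_red in the frame of rack_full between 0.016 and 0.036 m and y of red_mid in the frame of rack_empty between -0.038 and -0.014 m) or (y of disc_red in the frame of rack_full between 0.068 and 0.088 m and y of red_mid in the frame of rack_empty between -0.09 and -0.066 m)) and x of red_mid in the frame of rack_empty between -0.012 and 0.012 m and z of red_mid in the frame of rack_empty between 0.035 and 0.045 m); the robot touches nothing.
It fails at once if a bottle is tipped over (leans more than 0.6 rad) (angle between any of white_mid, black_mid, blue_mid, red_mid's own z axis and vertical above 0.6 rad).
It fails at once if a bottle is dropped or knocked (moves faster than 0.7 m/s while not in the fingers) ((linear speed of bottle_white above 0.7 m/s and contact force between the fingers and bottle_white below 0.05 N) or (linear speed of bottle_black above 0.7 m/s and contact force between the fingers and bottle_black below 0.05 N) or (linear speed of bottle_blue above 0.7 m/s and contact force between the fingers and bottle_blue below 0.05 N) or (linear speed of bottle_red above 0.7 m/s and contact force between the fingers and bottle_red below 0.05 N)).
It fails at once if the tape, the beaker or the tin is shifted by more than 20 mm (distance of any of tape, glass_beaker, tin from where it was at the start of the episode above 0.02 m).
It also fails if it takes over 128 s, if anything falls off the work surface, if the arm or the gripper's body presses on something with over 40 N, if the wrist force passes 120 N, or if a joint passes its speed limit or range.

## Working session

There is one attempt and no reset: what is moved stays moved. The work goes in short steps, Python scripts to look and compute and a shell command to move; the robot and the scene stay as the last step left them, time stands still between calls to the robot, and variables do not carry over. Pictures are saved under pics/ and viewed, at most 14 in all, crops included, and the job is handed in when it is done.

```bash
mkdir -p pics; cat > h.py <<'E'
import numpy as np, cv2
from station import read_state, read_camera, spot_in, pinpoint
def ray(c,rc):
    K=c["mtx"]; k=c["k1"]
    d=np.array([(rc[1]-K[0,2])/K[0,0],(rc[0]-K[1,2])/K[1,1]]); u=d.copy()
    for _ in range(20): u=d/(1+k*(u@u))
    return np.array([u[0],u[1],1.])
def atz(c,rc,z):
    R=np.array(c["R"]);t=np.array(c["t"]); o=-R.T@t; v=R.T@ray(c,rc)
    return o+v*(z-o[2])/v[2]
def proj(c,X):
    p=np.array(c["R"])@np.array(X)+np.array(c["t"]); u=p[:2]/p[2]; u=u*(1+c["k1"]*(u@u))
    K=c["mtx"]; return np.array([K[1,1]*u[1]+K[1,2],K[0,0]*u[0]+K[0,2]])
def save(c,n): cv2.imwrite("pics/"+n,c["color"][...,::-1])
E
python3 - <<'E'
from h import *
np.set_printoptions(precision=4,suppress=True)
Z=dict(rack_full=0,rack_empty=0,white_mid=.037,black_mid=.041,blue_mid=.034,red_mid=.041,disc_white=.01,disc_black=.01,disc_blue=.01,disc_red=.01,tape=0,glass_beaker=0,tin=0)
for n in ["scene","side"]:
    c=read_camera(n); save(c,n+".png")
    print(n,"cam at",-np.array(c["R"]).T@c["t"])
    for k,z in Z.items():
        for f in pinpoint(c,k)[:3]: print(k,round(f["p"],2),np.round(f["point"]),atz(c,f["point"],z)[:2])
E
```

```text
scene cam at [-0.176  -0.5647  0.7204]
rack_full 0.78 [315. 361.] [ 0.484  -0.2559]
rack_full 0.18 [220. 359.] [ 0.7481 -0.1045]
rack_empty 0.85 [225. 253.] [0.5998 0.0832]
white_mid 0.83 [305. 359.] [ 0.4716 -0.2552]
black_mid 0.89 [331. 354.] [ 0.4079 -0.2806]
black_mid 0.56 [364. 390.] [ 0.3769 -0.365 ]
black_mid 0.38 [284. 368.] [ 0.5252 -0.2451]
blue_mid 0.75 [272. 318.] [ 0.5099 -0.1449]
blue_mid 0.58 [273. 374.] [ 0.568  -0.2357]
red_mid 0.63 [284. 365.] [ 0.521  -0.2409]
disc_white 0.63 [314. 359.] [ 0.4759 -0.2557]
disc_white 0.33 [220. 359.] [ 0.7347 -0.1115]
disc_black 0.71 [338. 353.] [ 0.4198 -0.2744]
disc_blue 0.4 [282. 372.] [ 0.5659 -0.2351]
disc_red 0.56 [301. 365.] [ 0.5123 -0.2473]
tape 0.87 [220. 360.] [ 0.7518 -0.1058]
glass_beaker 0.96 [185. 271.] [0.7596 0.1527]
tin 0.61 [196. 320.] [0.7869 0.0233]
side cam at [ 0.2414 -1.0822  0.9216]
rack_full 0.7 [315. 312.] [ 0.4928 -0.2468]
rack_empty 0.97 [214. 311.] [0.596  0.0766]
black_mid 0.87 [362. 280.] [ 0.389  -0.3755]
blue_mid 0.71 [266. 341.] [ 0.5864 -0.161 ]
blue_mid 0.68 [274. 311.] [ 0.5177 -0.1635]
blue_mid 0.53 [289. 341.] [ 0.5616 -0.2295]
red_mid 0.6 [296. 321.] [ 0.5148 -0.2398]
red_mid 0.25 [317. 311.] [ 0.4766 -0.2887]
disc_white 0.65 [320. 298.] [ 0.4582 -0.2587]
disc_black 0.67 [321. 303.] [ 0.4673 -0.2658]
disc_black 0.59 [330. 278.] [ 0.4123 -0.2707]
disc_blue 0.5 [298. 343.] [ 0.564 -0.233]
disc_blue 0.4 [182. 366.] [0.772  0.1469]
disc_red 0.41 [312. 321.] [ 0.5088 -0.2532]
tape 0.61 [249. 402.] [ 0.7516 -0.1193]
glass_beaker 0.74 [182. 364.] [0.7735 0.163 ]
glass_beaker 0.27 [310. 298.] [ 0.4695 -0.2224]
tin 0.76 [211. 386.] [0.7767 0.0264]
tin 0.48 [300. 341.] [ 0.5627 -0.2251]
```

```bash
python3 - <<'E'
import cv2
a=cv2.imread("pics/scene.png")[160:400,200:440]; b=cv2.imread("pics/side.png")[160:400,230:470]
import numpy as np
cv2.imwrite("pics/both.png",cv2.resize(np.hstack([a,b]),(800,400),interpolation=cv2.INTER_CUBIC))
E
```

```text
(no output)
```

View pics/both.png

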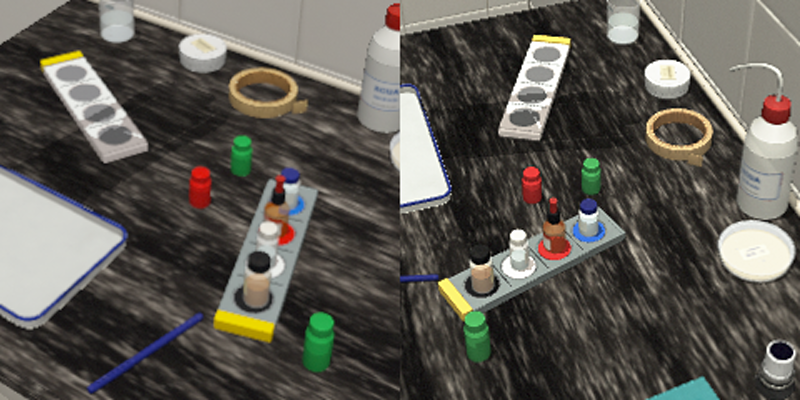

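The view shows the grey rack with its yellow bar at the near end, where the bottle order from yellow is black, white, red, blue. The white rack's yellow bar is at the far-left end (left picture, 62,60).

What could be mistaken for each bottle, in scene pixels (row, column):
- **Blue vial:** blue (273,374), red look-alike (272,318) and green look-alike (253,345).
- **Black vial:** black (331,354) and green look-alike (364,390).

I choose by cap colour and by being in the rack on the matching disc. Next is a closer look with the wrist camera.

```bash
python3 - <<'E'
from h import *
np.set_printoptions(precision=4,suppress=True)
s=read_state(); print(s["eef_pos"],s["tool_rot"],s["width"])
c=read_camera("wrist"); print(-np.array(c["R"]).T@c["t"],c["R"],proj(c,s["eef_pos"]),c["mtx"])
print([proj(c,p) for p in ([.6,.08,.012],[.49,-.25,.012])])
c=read_camera("scene")
for w in (.60,.585),:
  pass
hsv=cv2.cvtColor(c["color"],cv2.COLOR_RGB2HSV); m=cv2.inRange(hsv,(22,150,120),(35,255,255))
n,l,st,ce=cv2.connectedComponentsWithStats(m)
for i in range(1,n):
  if st[i,4]>30: print(st[i,4],ce[i],atz(c,ce[i][::-1],.014))
E
```

```text
[0.575  0.     0.2527] [[ 0.  1. -0.]
 [ 1. -0.  0.]
 [ 0. -0. -1.]] 0.08778633576096143
[0.5744 0.076  0.3841] [[ 1.     -0.0009  0.0004]
 [-0.001  -0.9563  0.2923]
 [ 0.0001 -0.2923 -0.9563]] [337.9703 321.387 ] [[429.2155   0.     319.61  ]
 [  0.     429.2155 238.8366]
 [  0.       0.       1.    ]]
[array([103.2913, 350.2256]), array([429.7272, 240.4044])]
108 [236.1574 194.5185] [0.6592 0.1798 0.014 ]
422 [345.6706 355.2559] [ 0.3752 -0.2859  0.014 ]
383 [523.671  447.2637] [ 0.367  -0.5872  0.014 ]
```

```bash
python3 - <<'E'
from h import *
np.set_printoptions(precision=4,suppress=True)
c=read_camera("wrist"); 
Z=dict(rack_full=0,rack_empty=0,white_mid=.037,black_mid=.041,blue_mid=.034,red_mid=.041,disc_white=.01,disc_black=.01,disc_blue=.01,disc_red=.01)
for k,z in Z.items():
    for f in pinpoint(c,k)[:2]: print(k,round(f["p"],2),np.round(f["point"]),atz(c,f["point"],z)[:2])
def seats(o,ang): 
    u=np.array([np.cos(ang),np.sin(ang)]); return [np.r_[np.array(o)+u*d,.011] for d in (-.078,-.026,.026,.078)]
u=np.array([.659-.598,.18-.08]);g=np.array([.3752-.488,-.2859+.252])
save(c,"w0.png"); im=c["color"][...,::-1].copy()
for o,v in (((.598,.08),u),((.488,-.253),g)):
    for p in seats(o,np.arctan2(v[1],v[0])):
        q=proj(c,p); cv2.circle(im,(int(q[1]),int(q[0])),3,(255,0,255),1)
cv2.imwrite("pics/w0a.png",im)
E
```

```text
rack_full 0.72 [424. 241.] [ 0.4883 -0.2524]
rack_empty 0.95 [107. 343.] [0.5948 0.0767]
white_mid 0.7 [453. 212.] [ 0.465  -0.2579]
white_mid 0.37 [470. 165.] [ 0.4138 -0.2811]
black_mid 0.83 [468. 166.] [ 0.417  -0.2746]
blue_mid 0.81 [353. 346.] [ 0.5991 -0.1426]
blue_mid 0.79 [342. 259.] [ 0.518  -0.1302]
red_mid 0.86 [444. 262.] [ 0.5165 -0.2421]
disc_black 0.67 [445. 172.] [ 0.4132 -0.274 ]
```

View pics/w0a.png

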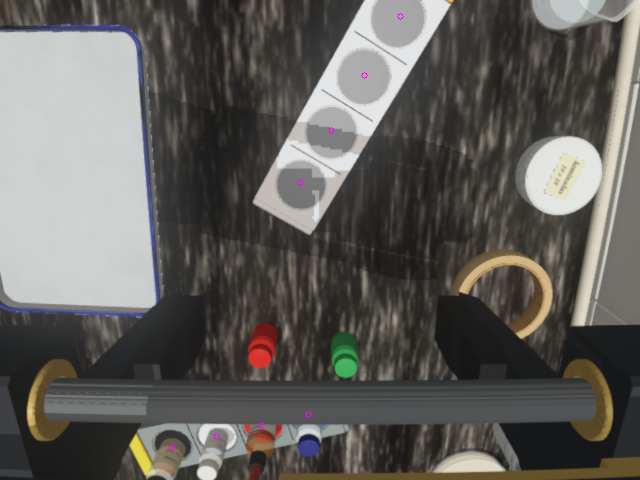

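The purple dots sit within about 3 px of the white rack's seat centres, and the grey rack is at the bottom, partly hidden by the gripper. I'll move over the grey rack already turned for grasping across its row.

```bash
cat >> h.py <<'E'
def topdown(c,cx,cy,half,z,ppm=2000):
    "top-down picture of plane z, pixel = ppm*(x-cx+half) right, ppm*(cy+half-y) down"
    n=int(2*half*ppm); j,i=np.meshgrid(np.arange(n),np.arange(n))
    X=np.stack([cx-half+j/ppm,cy+half-i/ppm,np.full(j.shape,z)],-1)@np.array(c["R"]).T+np.array(c["t"])
    u=X[...,:2]/X[...,2:]; u=u*(1+c["k1"]*(u**2).sum(-1,keepdims=True)); K=c["mtx"]
    return cv2.remap(c["color"],(u[...,0]*K[0,0]+K[0,2]).astype(np.float32),(u[...,1]*K[1,1]+K[1,2]).astype(np.float32),cv2.INTER_LINEAR)
E
python3 -m jog '[{"translation":[-260,-115,-50],"turn":0.2},{"translation":[-260,-115,-50],"turn":1.29},{"translation":[-260,-115,-50],"turn":1.29},{"translation":[-260,-115,-50],"turn":1.29},{"translation":[-260,-115,-50],"turn":1.29},{"translation":[-260,-115,-50],"turn":1.29},{"translation":[-260,-115,-50],"turn":1.29},{"translation":[-260,-115,-50],"turn":1.29},{"translation":[-260,-115,-50],"turn":1.29},{"translation":[-260,-115,-50],"turn":1.29},{"translation":[-260,-115,-50],"turn":1.29},{"translation":[-260,-115,-50],"turn":1.29},{"translation":[-260,-115,-50],"turn":1.29}]' 50 15
python3 - <<'E'
from h import *
np.set_printoptions(precision=4,suppress=True)
c=read_camera("wrist"); save(c,"w1.png")
Z=dict(white_mid=.037,black_mid=.041,blue_mid=.034,red_mid=.041,disc_white=.011,disc_black=.011,disc_blue=.011,disc_red=.011,rack_full=0)
for k,z in Z.items():
    for f in pinpoint(c,k)[:2]: print(k,round(f["p"],2),np.round(f["point"]),atz(c,f["point"],z)[:2])
t=topdown(c,.488,-.253,.15,.011); cv2.imwrite("pics/t1.png",t[...,::-1])
E
```

```text
t: 3.35
eef_pos: [0.4601, -0.2598, 0.3027]
tool_rot: [[0.96, 0.279, -0.0], [0.279, -0.96, 0.0], [-0.0, -0.0, -1.0]]
contact_force: [-0.5, -0.2, 0.5]
width: 0.0501
grasp_force: 0.0
white_mid 0.97 [186. 322.] [ 0.4651 -0.2598]
black_mid 0.84 [244. 324.] [ 0.4125 -0.2776]
black_mid 0.84 [290. 395.] [ 0.3861 -0.359 ]
blue_mid 0.8 [ 90. 215.] [ 0.5215 -0.1444]
blue_mid 0.63 [ 70. 318.] [ 0.5628 -0.2277]
disc_white 0.66 [182. 322.] [ 0.465 -0.26 ]
disc_black 0.69 [236. 321.] [ 0.4115 -0.2747]
disc_blue 0.85 [ 69. 322.] [ 0.5667 -0.2303]
disc_red 0.6 [128. 325.] [ 0.5161 -0.2481]
rack_full 0.83 [157. 321.] [ 0.4872 -0.2529]
```

View pics/t1.png

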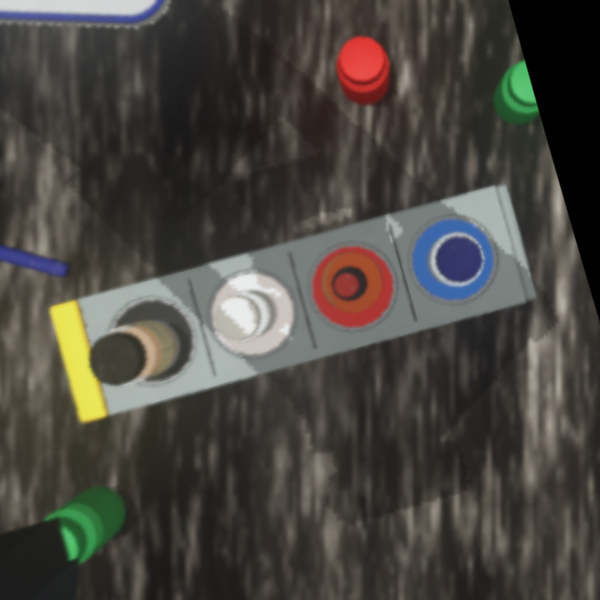

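The top-down view is clean. At 2 px/mm the disc centres are black (153,339), white (253,312), red (354,286) and blue (454,260). The green look-alikes stand clear, at (95,515) and (520,90). Black goes first.

```bash
python3 -m jog '[{"translation":[-47,0,20],"turn":0.026},{"translation":[-47,0,60],"turn":0.026},{"translation":[-47,0,100],"turn":0.026},{"translation":[-47,0,140],"turn":0.026},{"translation":[-47,0,175],"turn":0.026},{"translation":[-47,0,205],"turn":0.026},{"translation":[-47,0,230],"turn":0.026},{"translation":[-47,0,248],"turn":0.026},{"translation":[-47,0,260],"turn":0.026},{"translation":[-47,0,266],"turn":0.026},{"translation":[-47,0,266],"turn":0.026},{"translation":[-47,0,266],"turn":0.026}]' 50
python3 -m jog '[{"translation":[0,0,0],"turn":0},{"translation":[0,0,0],"turn":0},{"translation":[0,0,0],"turn":0},{"translation":[0,0,0],"turn":0},{"translation":[0,0,0],"turn":0},{"translation":[0,0,0],"turn":0}]' 10 15
python3 -m jog '[{"translation":[0,0,-3],"turn":0},{"translation":[0,0,-10],"turn":0},{"translation":[0,0,-25],"turn":0},{"translation":[0,0,-45],"turn":0},{"translation":[0,0,-70],"turn":0},{"translation":[0,0,-100],"turn":0},{"translation":[0,0,-120],"turn":0},{"translation":[0,0,-130],"turn":0},{"translation":[0,0,-130],"turn":0}]'
```

```text
t: 5.05
eef_pos: [0.4154, -0.2735, 0.0375]
tool_rot: [[0.968, 0.252, 0.001], [0.252, -0.968, -0.001], [0.001, 0.001, -1.0]]
contact_force: [-0.4, 0.3, -0.5]
width: 0.0498
grasp_force: 0.0
t: 5.65
eef_pos: [0.4152, -0.2734, 0.0372]
tool_rot: [[0.968, 0.252, 0.001], [0.252, -0.968, -0.001], [0.001, 0.001, -1.0]]
contact_force: [-0.3, -0.3, 4.9]
width: 0.0264
grasp_force: 15.0
t: 6.55
eef_pos: [0.4154, -0.2735, 0.168]
tool_rot: [[0.968, 0.252, 0.002], [0.252, -0.968, -0.002], [0.001, 0.002, -1.0]]
contact_force: [-0.4, -0.4, -0.6]
width: 0.0259
grasp_force: 15.0
```

Black is held, at 26 mm opening. I'll carry it to a hover over the white rack's far-from-yellow seat and measure the rack from there.

```bash
python3 -m jog '[{"translation":[7,-8,0],"turn":-0.03},{"translation":[22,-25,0],"turn":-0.09},{"translation":[44,-50,0],"turn":-0.17},{"translation":[70,-80,0],"turn":-0.26},{"translation":[97,-111,0],"turn":-0.36},{"translation":[124,-142,0],"turn":-0.46},{"translation":[150,-172,0],"turn":-0.56},{"translation":[174,-199,0],"turn":-0.65},{"translation":[193,-221,0],"turn":-0.72},{"translation":[205,-234,0],"turn":-0.755},{"translation":[210,-240,0],"turn":-0.77},{"translation":[210,-240,0],"turn":-0.77},{"translation":[210,-240,0],"turn":-0.77}]'
python3 - <<'E'
from h import *
np.set_printoptions(precision=4,suppress=True)
c=read_camera("wrist")
for f in pinpoint(c,"rack_empty")[:2]+pinpoint(c,"black_mid")[:2]: print(round(f["p"],2),f["point"],atz(c,f["point"],0)[:2])
t=topdown(c,.62,.11,.15,.0115); t=t[...,::-1].copy()
o=np.array([.599,.078]);u=np.array([.521,.854]);n=np.array([u[1],-u[0]])
for d in (-.078,-.026,.026,.078):
  p=o+d*u; cv2.circle(t,(int((p[0]-.47)*2000),int((.26-p[1])*2000)),44,(255,0,255),1)
q=np.array([[(p[0]-.47)*2000,(.26-p[1])*2000] for p in (o+a*n+b*u for a,b in((.03,-.114),(.03,.122),(-.03,.122),(-.03,-.114)))],int)
cv2.polylines(t,[q],True,(255,0,255),1)
cv2.imwrite("pics/t2.png",t)
E
```

```text
t: 7.85
eef_pos: [0.5568, 0.012, 0.1658]
tool_rot: [[0.52, 0.854, -0.002], [0.854, -0.52, 0.0], [-0.001, -0.002, -1.0]]
contact_force: [0.6, -0.2, -0.6]
width: 0.0261
grasp_force: 15.0
0.64 [106.3, 318.2] [0.5952 0.0785]
0.88 [348.1, 320.1] [ 0.5015 -0.0778]
```

View pics/t2.png

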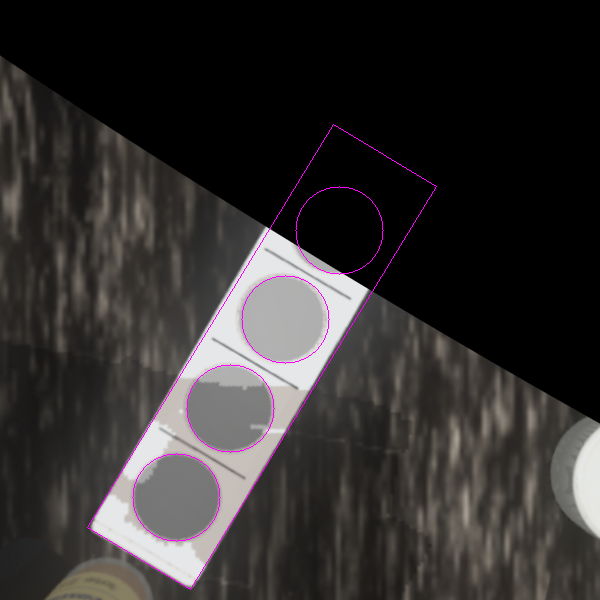

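The overlay fits the seats to about 1 mm, and the held bottle shows at the bottom left (95,580). Placing it now.

```bash
python3 -m jog '[{"translation":[0,1,10],"turn":0},{"translation":[0,1,30],"turn":0},{"translation":[0,1,55],"turn":0},{"translation":[0,1,80],"turn":0},{"translation":[0,1,100],"turn":0},{"translation":[0,1,115],"turn":0},{"translation":[0,1,123],"turn":0},{"translation":[0,1,127],"turn":0},{"translation":[0,1,129],"turn":0},{"translation":[0,1,130],"turn":0},{"translation":[0,1,130],"turn":0},{"translation":[0,1,130],"turn":0}]'
python3 -m jog '[{"translation":[0,0,0],"turn":0},{"translation":[0,0,0],"turn":0},{"translation":[0,0,0],"turn":0},{"translation":[0,0,0],"turn":0},{"translation":[0,0,0],"turn":0},{"translation":[0,0,0],"turn":0}]' 50
python3 -m jog '[{"translation":[0,0,-5],"turn":0},{"translation":[0,0,-20],"turn":0},{"translation":[0,0,-45],"turn":0},{"translation":[0,0,-80],"turn":0},{"translation":[0,0,-115],"turn":0},{"translation":[0,0,-140],"turn":0},{"translation":[0,0,-150],"turn":0},{"translation":[0,0,-150],"turn":0}]'
python3 - <<'E'
from h import *
c=read_camera("side"); cv2.imwrite("pics/p1.png",cv2.resize(c["color"][160:360,230:450,::-1],(660,600),interpolation=cv2.INTER_CUBIC))
E
```

```text
t: 9.2
eef_pos: [0.5589, 0.0116, 0.0374]
tool_rot: [[0.519, 0.855, 0.001], [0.855, -0.519, -0.0], [0.0, 0.001, -1.0]]
contact_force: [0.6, 0.1, 1.2]
width: 0.0263
grasp_force: 15.0
t: 9.8
eef_pos: [0.5584, 0.0116, 0.0367]
tool_rot: [[0.519, 0.855, -0.0], [0.855, -0.519, -0.0], [-0.0, -0.0, -1.0]]
contact_force: [-0.5, 0.9, -0.5]
width: 0.0496
grasp_force: 0.0
t: 10.6
eef_pos: [0.5595, 0.0115, 0.189]
tool_rot: [[0.519, 0.855, 0.004], [0.855, -0.519, -0.001], [0.001, 0.004, -1.0]]
contact_force: [0.3, 0.2, -0.0]
width: 0.0495
grasp_force: 0.0
```

View pics/p1.png

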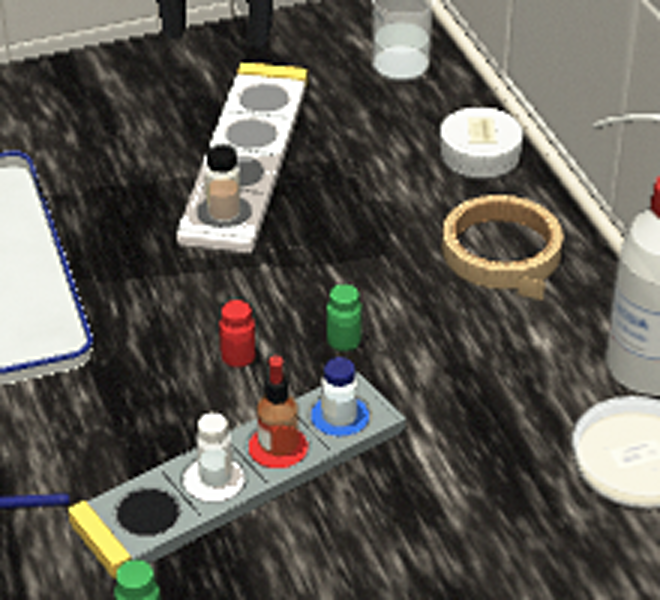

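Black stands upright in the end seat at (222,205). Next is white.

```bash
python3 -m jog '[{"translation":[-20,4,0],"turn":0.05},{"translation":[-55,12,0],"turn":0.15},{"translation":[-95,20,0],"turn":0.27},{"translation":[-135,29,0],"turn":0.39},{"translation":[-175,38,0],"turn":0.51},{"translation":[-215,46,0],"turn":0.63},{"translation":[-250,54,0],"turn":0.72},{"translation":[-272,58,10],"turn":0.76},{"translation":[-280,60,30],"turn":0.77},{"translation":[-280,60,60],"turn":0.77},{"translation":[-280,60,90],"turn":0.77},{"translation":[-280,60,115],"turn":0.77},{"translation":[-280,60,135],"turn":0.77},{"translation":[-280,60,147],"turn":0.77},{"translation":[-280,60,151],"turn":0.77},{"translation":[-280,60,151],"turn":0.77},{"translation":[-280,60,151],"turn":0.77}]' 50
python3 -m jog '[{"translation":[0,0,0],"turn":0},{"translation":[0,0,0],"turn":0},{"translation":[0,0,0],"turn":0},{"translation":[0,0,0],"turn":0},{"translation":[0,0,0],"turn":0},{"translation":[0,0,0],"turn":0}]' 10 15
python3 -m jog '[{"translation":[0,0,-3],"turn":0},{"translation":[0,0,-10],"turn":0},{"translation":[0,0,-25],"turn":0},{"translation":[0,0,-45],"turn":0},{"translation":[0,0,-70],"turn":0},{"translation":[0,0,-100],"turn":0},{"translation":[0,0,-130],"turn":0},{"translation":[0,0,-145],"turn":0},{"translation":[0,0,-150],"turn":0},{"translation":[0,0,-150],"turn":0}]'
```

```text
t: 12.35
eef_pos: [0.4648, -0.2591, 0.0364]
tool_rot: [[0.968, 0.252, 0.001], [0.252, -0.968, -0.001], [0.001, 0.001, -1.0]]
contact_force: [0.2, 0.6, 0.5]
width: 0.0499
grasp_force: 0.0
t: 12.95
eef_pos: [0.4646, -0.259, 0.0362]
tool_rot: [[0.968, 0.252, 0.0], [0.252, -0.968, -0.0], [0.0, 0.001, -1.0]]
contact_force: [0.3, 0.7, 4.2]
width: 0.0224
grasp_force: 15.0
t: 13.95
eef_pos: [0.4646, -0.259, 0.1869]
tool_rot: [[0.968, 0.252, 0.001], [0.252, -0.968, -0.001], [0.001, 0.002, -1.0]]
contact_force: [0.9, 0.1, -0.8]
width: 0.022
grasp_force: 15.0
```

```bash
python3 -m jog '[{"translation":[7,-9,0],"turn":-0.03},{"translation":[21,-29,0],"turn":-0.09},{"translation":[41,-57,0],"turn":-0.17},{"translation":[65,-91,0],"turn":-0.26},{"translation":[90,-126,0],"turn":-0.36},{"translation":[115,-161,0],"turn":-0.46},{"translation":[140,-196,0],"turn":-0.56},{"translation":[162,-227,0],"turn":-0.65},{"translation":[180,-252,0],"turn":-0.72},{"translation":[191,-268,0],"turn":-0.755},{"translation":[196,-275,0],"turn":-0.77},{"translation":[196,-275,20],"turn":-0.77},{"translation":[196,-275,45],"turn":-0.77},{"translation":[196,-275,75],"turn":-0.77},{"translation":[196,-275,105],"turn":-0.77},{"translation":[196,-275,130],"turn":-0.77},{"translation":[196,-275,142],"turn":-0.77},{"translation":[196,-275,148],"turn":-0.77},{"translation":[196,-275,150],"turn":-0.77},{"translation":[196,-275,150],"turn":-0.77}]'
python3 -m jog '[{"translation":[0,0,0],"turn":0},{"translation":[0,0,0],"turn":0}]'
python3 -m jog '[{"translation":[0,0,0],"turn":0},{"translation":[0,0,0],"turn":0},{"translation":[0,0,0],"turn":0},{"translation":[0,0,0],"turn":0},{"translation":[0,0,0],"turn":0},{"translation":[0,0,0],"turn":0}]' 50
python3 -m jog '[{"translation":[0,0,-5],"turn":0},{"translation":[0,0,-20],"turn":0},{"translation":[0,0,-45],"turn":0},{"translation":[0,0,-80],"turn":0},{"translation":[0,0,-115],"turn":0},{"translation":[0,0,-140],"turn":0},{"translation":[0,0,-150],"turn":0},{"translation":[0,0,-150],"turn":0}]'
```

```text
t: 15.95
eef_pos: [0.5853, 0.0566, 0.0365]
tool_rot: [[0.519, 0.855, 0.001], [0.855, -0.519, -0.0], [0.001, 0.001, -1.0]]
contact_force: [0.4, 0.1, -0.1]
width: 0.0229
grasp_force: 15.0
t: 16.15
eef_pos: [0.5855, 0.0567, 0.0368]
tool_rot: [[0.519, 0.855, 0.002], [0.855, -0.519, -0.0], [0.001, 0.002, -1.0]]
contact_force: [-0.6, 1.1, -1.1]
width: 0.0222
grasp_force: 15.0
t: 16.75
eef_pos: [0.5847, 0.0567, 0.0357]
tool_rot: [[0.519, 0.855, -0.0], [0.855, -0.519, -0.0], [-0.0, -0.0, -1.0]]
contact_force: [-0.2, 0.7, -0.1]
width: 0.0503
grasp_force: 0.0
t: 17.55
eef_pos: [0.5858, 0.0567, 0.1881]
tool_rot: [[0.519, 0.855, 0.004], [0.855, -0.519, -0.0], [0.002, 0.004, -1.0]]
contact_force: [1.1, -0.2, -0.4]
width: 0.05
grasp_force: 0.0
```

Red stands 78 mm tall (top at z≈0.089), so I grip it higher (grasp at z≈0.049) to keep the gripper body clear of the teat.

```bash
python3 -m jog '[{"translation":[-20,6,0],"turn":0.05},{"translation":[-55,18,0],"turn":0.15},{"translation":[-98,32,0],"turn":0.27},{"translation":[-141,46,0],"turn":0.39},{"translation":[-184,61,0],"turn":0.51},{"translation":[-227,75,0],"turn":0.63},{"translation":[-265,87,0],"turn":0.72},{"translation":[-287,94,0],"turn":0.76},{"translation":[-295,97,10],"turn":0.77},{"translation":[-295,97,30],"turn":0.77},{"translation":[-295,97,55],"turn":0.77},{"translation":[-295,97,80],"turn":0.77},{"translation":[-295,97,105],"turn":0.77},{"translation":[-295,97,125],"turn":0.77},{"translation":[-295,97,136],"turn":0.77},{"translation":[-295,97,142],"turn":0.77},{"translation":[-295,97,142],"turn":0.77},{"translation":[-295,97,142],"turn":0.77}]' 50
python3 -m jog '[{"translation":[0,0,0],"turn":0},{"translation":[0,0,0],"turn":0},{"translation":[0,0,0],"turn":0},{"translation":[0,0,0],"turn":0},{"translation":[0,0,0],"turn":0},{"translation":[0,0,0],"turn":0}]' 10 15
python3 -m jog '[{"translation":[0,0,-3],"turn":0},{"translation":[0,0,-10],"turn":0},{"translation":[0,0,-25],"turn":0},{"translation":[0,0,-45],"turn":0},{"translation":[0,0,-70],"turn":0},{"translation":[0,0,-100],"turn":0},{"translation":[0,0,-130],"turn":0},{"translation":[0,0,-145],"turn":0},{"translation":[0,0,-150],"turn":0},{"translation":[0,0,-150],"turn":0}]'
python3 - <<'E'
from h import *
c=read_camera("side"); cv2.imwrite("pics/p2.png",cv2.resize(c["color"][160:360,230:450,::-1],(660,600),interpolation=cv2.INTER_CUBIC))
E
```

```text
t: 19.35
eef_pos: [0.5149, -0.2458, 0.0443]
tool_rot: [[0.968, 0.252, 0.001], [0.252, -0.968, -0.001], [0.001, 0.001, -1.0]]
contact_force: [-0.0, 0.0, 0.1]
width: 0.0501
grasp_force: 0.0
t: 19.95
eef_pos: [0.5147, -0.2459, 0.0443]
tool_rot: [[0.968, 0.252, 0.001], [0.252, -0.968, -0.0], [0.0, 0.001, -1.0]]
contact_force: [-0.9, 1.6, 6.2]
width: 0.0271
grasp_force: 15.0
t: 20.95
eef_pos: [0.5144, -0.2458, 0.194]
tool_rot: [[0.968, 0.252, 0.001], [0.252, -0.968, -0.0], [0.0, 0.001, -1.0]]
contact_force: [1.1, 0.4, -1.1]
width: 0.0273
grasp_force: 15.0
```

View pics/p2.png

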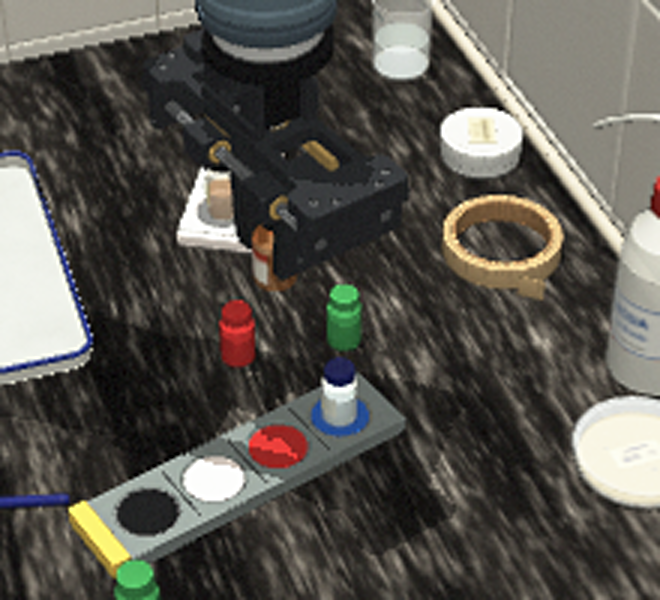

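The red bottle is held upright at (265,260) and its seat is empty. Next it goes to the third seat.

```bash
python3 -m jog '[{"translation":[6,-10,0],"turn":-0.03},{"translation":[19,-33,0],"turn":-0.09},{"translation":[38,-65,0],"turn":-0.17},{"translation":[60,-103,0],"turn":-0.26},{"translation":[83,-143,0],"turn":-0.36},{"translation":[106,-182,0],"turn":-0.46},{"translation":[129,-222,0],"turn":-0.56},{"translation":[150,-257,0],"turn":-0.65},{"translation":[166,-285,0],"turn":-0.72},{"translation":[176,-303,0],"turn":-0.755},{"translation":[181,-311,0],"turn":-0.77},{"translation":[181,-311,20],"turn":-0.77},{"translation":[181,-311,45],"turn":-0.77},{"translation":[181,-311,75],"turn":-0.77},{"translation":[181,-311,105],"turn":-0.77},{"translation":[181,-311,130],"turn":-0.77},{"translation":[181,-311,142],"turn":-0.77},{"translation":[181,-311,148],"turn":-0.77},{"translation":[181,-311,150],"turn":-0.77},{"translation":[181,-311,150],"turn":-0.77}]'
python3 -m jog '[{"translation":[0,0,0],"turn":0},{"translation":[0,0,0],"turn":0}]'
python3 -m jog '[{"translation":[0,0,0],"turn":0},{"translation":[0,0,0],"turn":0},{"translation":[0,0,0],"turn":0},{"translation":[0,0,0],"turn":0},{"translation":[0,0,0],"turn":0},{"translation":[0,0,0],"turn":0}]' 50
python3 -m jog '[{"translation":[0,0,-5],"turn":0},{"translation":[0,0,-20],"turn":0},{"translation":[0,0,-45],"turn":0},{"translation":[0,0,-80],"turn":0},{"translation":[0,0,-115],"turn":0},{"translation":[0,0,-140],"turn":0},{"translation":[0,0,-150],"turn":0},{"translation":[0,0,-150],"turn":0}]'
```

```text
t: 23.0
eef_pos: [0.6118, 0.1007, 0.0446]
tool_rot: [[0.519, 0.855, 0.001], [0.855, -0.519, -0.0], [0.001, 0.001, -1.0]]
contact_force: [-0.6, -0.0, -0.9]
width: 0.0271
grasp_force: 15.0
t: 23.2
eef_pos: [0.6119, 0.1008, 0.0449]
tool_rot: [[0.519, 0.855, 0.002], [0.855, -0.519, -0.0], [0.001, 0.002, -1.0]]
contact_force: [-0.0, 0.3, -0.2]
width: 0.0271
grasp_force: 15.0
t: 23.8
eef_pos: [0.6111, 0.1008, 0.0437]
tool_rot: [[0.519, 0.855, -0.0], [0.855, -0.519, -0.0], [-0.0, -0.0, -1.0]]
contact_force: [-1.0, -0.9, 0.2]
width: 0.0499
grasp_force: 0.0
t: 24.6
eef_pos: [0.6122, 0.1008, 0.1962]
tool_rot: [[0.519, 0.855, 0.004], [0.855, -0.519, -0.0], [0.002, 0.004, -1.0]]
contact_force: [0.7, -0.6, -0.3]
width: 0.0499
grasp_force: 0.0
```

```bash
python3 -m jog '[{"translation":[-20,9,0],"turn":0.05},{"translation":[-56,24,0],"turn":0.15},{"translation":[-100,43,0],"turn":0.27},{"translation":[-145,63,0],"turn":0.39},{"translation":[-190,82,0],"turn":0.51},{"translation":[-235,102,0],"turn":0.63},{"translation":[-275,119,0],"turn":0.72},{"translation":[-300,130,0],"turn":0.76},{"translation":[-309,134,10],"turn":0.77},{"translation":[-309,134,30],"turn":0.77},{"translation":[-309,134,60],"turn":0.77},{"translation":[-309,134,90],"turn":0.77},{"translation":[-309,134,118],"turn":0.77},{"translation":[-309,134,140],"turn":0.77},{"translation":[-309,134,153],"turn":0.77},{"translation":[-309,134,159],"turn":0.77},{"translation":[-309,134,159],"turn":0.77},{"translation":[-309,134,159],"turn":0.77}]' 50
python3 -m jog '[{"translation":[0,0,0],"turn":0},{"translation":[0,0,0],"turn":0},{"translation":[0,0,0],"turn":0},{"translation":[0,0,0],"turn":0},{"translation":[0,0,0],"turn":0},{"translation":[0,0,0],"turn":0}]' 10 15
python3 -m jog '[{"translation":[0,0,-3],"turn":0},{"translation":[0,0,-10],"turn":0},{"translation":[0,0,-25],"turn":0},{"translation":[0,0,-45],"turn":0},{"translation":[0,0,-70],"turn":0},{"translation":[0,0,-100],"turn":0},{"translation":[0,0,-130],"turn":0},{"translation":[0,0,-145],"turn":0},{"translation":[0,0,-150],"turn":0},{"translation":[0,0,-150],"turn":0}]'
```

```text
t: 26.4
eef_pos: [0.5658, -0.2329, 0.0355]
tool_rot: [[0.968, 0.252, 0.001], [0.252, -0.968, -0.001], [0.001, 0.001, -1.0]]
contact_force: [-0.6, 0.3, 0.5]
width: 0.0502
grasp_force: 0.0
t: 27.0
eef_pos: [0.5655, -0.2331, 0.0353]
tool_rot: [[0.968, 0.252, 0.001], [0.252, -0.968, -0.0], [0.001, 0.001, -1.0]]
contact_force: [-0.5, 0.6, 5.0]
width: 0.0246
grasp_force: 15.0
t: 28.0
eef_pos: [0.5653, -0.2329, 0.1851]
tool_rot: [[0.968, 0.252, 0.001], [0.252, -0.968, -0.0], [0.001, 0.001, -1.0]]
contact_force: [-0.6, 0.1, -0.5]
width: 0.0245
grasp_force: 15.0
```

```bash
python3 -m jog '[{"translation":[5,-11,0],"turn":-0.03},{"translation":[17,-37,0],"turn":-0.09},{"translation":[35,-73,0],"turn":-0.17},{"translation":[55,-115,0],"turn":-0.26},{"translation":[76,-159,0],"turn":-0.36},{"translation":[97,-203,0],"turn":-0.46},{"translation":[118,-248,0],"turn":-0.56},{"translation":[137,-287,0],"turn":-0.65},{"translation":[152,-318,0],"turn":-0.72},{"translation":[161,-338,0],"turn":-0.755},{"translation":[166,-348,0],"turn":-0.77},{"translation":[166,-348,20],"turn":-0.77},{"translation":[166,-348,45],"turn":-0.77},{"translation":[166,-348,75],"turn":-0.77},{"translation":[166,-348,105],"turn":-0.77},{"translation":[166,-348,130],"turn":-0.77},{"translation":[166,-348,142],"turn":-0.77},{"translation":[166,-348,148],"turn":-0.77},{"translation":[166,-348,150],"turn":-0.77},{"translation":[166,-348,150],"turn":-0.77}]'
python3 -m jog '[{"translation":[0,0,0],"turn":0},{"translation":[0,0,0],"turn":0}]'
python3 -m jog '[{"translation":[0,0,0],"turn":0},{"translation":[0,0,0],"turn":0},{"translation":[0,0,0],"turn":0},{"translation":[0,0,0],"turn":0},{"translation":[0,0,0],"turn":0},{"translation":[0,0,0],"turn":0}]' 50
python3 -m jog '[{"translation":[0,0,-5],"turn":0},{"translation":[0,0,-20],"turn":0},{"translation":[0,0,-45],"turn":0},{"translation":[0,0,-80],"turn":0},{"translation":[0,0,-115],"turn":0},{"translation":[0,0,-145],"turn":0},{"translation":[-40,0,-180],"turn":0},{"translation":[-80,0,-220],"turn":0},{"translation":[-120,0,-240],"turn":0},{"translation":[-140,0,-240],"turn":0},{"translation":[-140,0,-240],"turn":0},{"translation":[-140,0,-240],"turn":0}]'
python3 - <<'E'
from h import *
np.set_printoptions(precision=4,suppress=True)
c=read_camera("side"); a=c["color"][160:310,290:440,::-1]
w=read_camera("wrist"); save(w,"w9.png")
o=np.array([.599,.078]);u=np.array([.518,.855]);n=np.array([u[1],-u[0]])
for k,z in dict(white_mid=.036,black_mid=.040,blue_mid=.033,red_mid=.040).items():
  for f in pinpoint(w,k)[:2]:
    p=atz(w,f["point"],z)[:2]-o; print(k,round(f["p"],2),f["point"],"rack xy",p@n,p@u)
cv2.imwrite("pics/end.png",np.hstack([cv2.resize(a,(400,400),interpolation=cv2.INTER_CUBIC),cv2.resize(w["color"][...,::-1],(400,400))]))
E
```

```text
t: 30.0
eef_pos: [0.6389, 0.1457, 0.0356]
tool_rot: [[0.519, 0.855, 0.002], [0.855, -0.519, 0.0], [0.001, 0.001, -1.0]]
contact_force: [0.7, 0.5, -0.6]
width: 0.0242
grasp_force: 15.0
t: 30.2
eef_pos: [0.6389, 0.1458, 0.0359]
tool_rot: [[0.519, 0.855, 0.002], [0.855, -0.519, 0.0], [0.001, 0.002, -1.0]]
contact_force: [0.7, -1.1, -0.8]
width: 0.0247
grasp_force: 15.0
t: 30.8
eef_pos: [0.6381, 0.1458, 0.0347]
tool_rot: [[0.519, 0.855, -0.0], [0.855, -0.519, -0.0], [-0.0, -0.0, -1.0]]
contact_force: [0.1, -0.7, -1.0]
width: 0.0501
grasp_force: 0.0
t: 32.0
eef_pos: [0.5656, 0.0261, 0.2758]
tool_rot: [[0.52, 0.854, 0.002], [0.854, -0.52, 0.0], [0.001, 0.001, -1.0]]
contact_force: [-1.1, 0.6, 0.1]
width: 0.0499
grasp_force: 0.0
white_mid 0.56 [156.6, 321.9] rack xy -0.0005276314000566132 -0.025237975085765675
black_mid 0.56 [222.6, 326.6] rack xy 0.003550831230769355 -0.08247939960141194
blue_mid 0.97 [354.8, 367.6] rack xy 0.044862035739391445 -0.22045663118827627
blue_mid 0.88 [24.6, 316.7] rack xy -0.004561420321235359 0.0792798185935979
red_mid 0.61 [94.6, 317.4] rack xy -0.004163823624658206 0.025301344692551672
red_mid 0.58 [218.9, 324.5] rack xy 0.0016942885028082683 -0.07910821238007472
```

View pics/end.png

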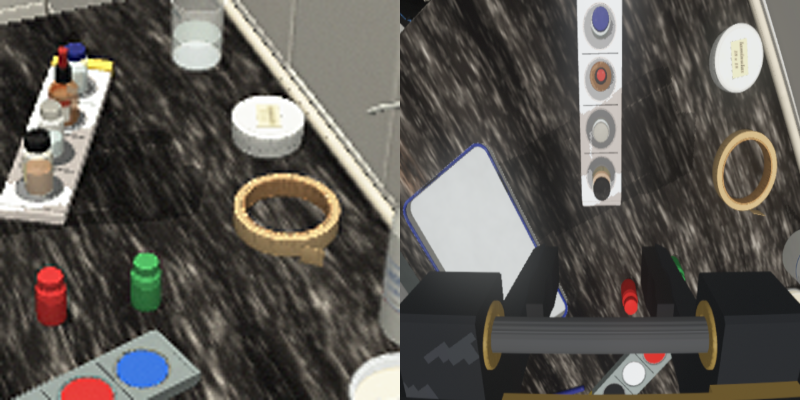

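All four bottles stand upright and centred in the white rack: blue at the yellow end (600,20), then red (600,75), white (600,130) and black (600,185). The tape, tin and beaker are where they were, and the arm is clear. Handing in.

```bash
python3 -c "
from station import ticket
print(ticket.close_job())"
```

```text
the job is handed in; nothing more can be done
None
```

All four bottles now stand upright in the white rack in reverse order (blue, red, white, black from its yellow end) and the job is handed in; no verdict came back, but the last pictures showed each bottle within about 5 mm of its seat centre.

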